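# Find the ink stick and lay it on its rest

## Task

The ink stick lies in one of the two small lidded boxes: open them one at a time until you find it (lids may stay open), take it out and lay it gently, without dropping it, flat and lengthwise along the narrow porcelain ink rest that stands under the front edge of the desk shelf, centred so that it stays there by itself. Do not bump the shelf, and leave the other things on the table where they are.

Things in the scene. Friction and masses are not known exactly. Their poses are not given: they have to be found in the camera images.
- inkstick: the ink stick: a black block (mm) 90 long (its x), 30 wide (its y), 16 thick (its z), 40 to 85 g, the same end for end. Origin at its centre. At the start it lies flat, centred to a few mm and a few degrees along the x of its box, inside one of the two closed boxes, on the box's cork pad, its centre 30 above the table and 12 below the box's rim
- ink_rest: the ink rest: a fixed pale grey-green porcelain stand 66 mm high under the front edge (robot side) of the desk shelf. Its level top bar is 50 long (its x, pointing in under the shelf), only 22 wide (its y, narrower than the stick) and 10 thick, on a stem 36 x 14 with a foot 60 x 46 x 10. Origin at the centre of its underside, on the table; the middle of the top is 66 straight above it
- shelf: fixed wooden desk shelf. Sizes in mm: board 140 (its x) x 260 (its y), underside 220, upper side 235 above the table; books and pot on it to 272. Front edge at x = -70, about 20 nearer the robot than the ink rest's middle, so no hand can come straight down on the rest. It stands on four posts 12 square at x = -3 and 63, y = -122 and 122; open all round. Origin on the table under the board's centre, x away from the robot
- box_a: one of two fixed pale wooden boxes that look the same, 125 (its x) x 110 (its y) x 42 mm high without lid, walls and floor 6; a cork pad 80 x 20 along the middle of the floor has its top 22 above the table. Origin at the centre of its underside; x points from the knob side (robot side) to the hinge side. One box holds the ink stick, the other a small white stone; which is which changes
- lid_a (a joint): the lid of box_a (6 mm thick, 100 g): 0 shut, grows as it opens upward about its far edge, at most 1.75 rad. It stays where it is left (stiff hinge, 1 to 2 N at the knob)
- lid_a_knob (a point): centre of the brass ball knob (22 mm diameter, on a neck 10 mm thick) of box_a's lid, 24 mm above the lid's upper face, 105 mm from the hinge line; 72.5 mm above the table when shut
- lid_a_hinge (a point): middle of box_a's hinge line, which runs along the box's y, 42.5 mm above the table at x = +62.5 mm of the box
- box_b: one of two fixed pale wooden boxes that look the same, 125 (its x) x 110 (its y) x 42 mm high without lid, walls and floor 6; a cork pad 80 x 20 along the middle of the floor has its top 22 above the table. Origin at the centre of its underside; x points from the knob side (robot side) to the hinge side. One box holds the ink stick, the other a small white stone; which is which changes
- lid_b (a joint): the lid of box_b (6 mm thick, 100 g): 0 shut, grows as it opens upward about its far edge, at most 1.75 rad. It stays where it is left (stiff hinge, 1 to 2 N at the knob)
- lid_b_knob (a point): centre of the brass ball knob (22 mm diameter, on a neck 10 mm thick) of box_b's lid, 24 mm above the lid's upper face, 105 mm from the hinge line; 72.5 mm above the table when shut
- lid_b_hinge (a point): middle of box_b's hinge line, which runs along the box's y, 42.5 mm above the table at x = +62.5 mm of the box
- bowl: bystander, loose: open celadon bowl, rim 130 wide, 85 high mm. Origin at the centre of its underside
- ink_bottle: bystander, loose: black bottle with red cap, 52 diameter, 150 high mm. Origin at the centre of its underside
- teacup: bystander, loose: small brown cup, 72 wide, 50 high mm. Origin at the centre of its underside
- paperweight: bystander, loose: red-brown wooden bar lying flat, 24 x 170 x 14 mm. Origin at the centre of its underside
- remote: bystander, loose: white remote control lying flat, 42 x 130 x 16 mm. Origin at the centre of its underside
- jar: bystander, loose: white lidded jar, 70 diameter, 75 high mm. Origin at the centre of its underside
There are look-alikes about, which are no part of the job. What is shaped like the box_a but orange or pink is not meant.

How it is judged:
By the outcome, as a careful person would: the job done as asked, in the order asked, and still so for the second after the job is handed in, with the robot touching nothing.
It also fails if it takes over 66 s, if anything falls off the work surface, if the arm or the gripper's body presses on something with over 40 N, if the wrist force passes 120 N, or if a joint passes its speed limit or range.

## Robot

A 6-joint arm with a two-finger parallel gripper is mounted at the origin on the work surface. World frame = base frame: x ahead of the robot, y to its left, z up, the work surface at z = 0. Lengths are in m, angles in rad, forces in N, time in s.
With the tool pointing down it reaches from about 0.325 to 0.75 m from the base axis. Payload 7.6 kg.
Tool frame: the origin (TCP) lies at the very end of the fingers, on their centre line; the grasp point (between the pads) lies arm.grip_point_offset behind it (arm.grip_point_offset is the distance from the TCP to the grasp point, in m); z points along the fingers, y is the line along which they close (so a half turn about z gives the same grasp; the last joint's range is limited). The gripper opens to 85 mm and grips with 20 to 120 N. Pads are 22 mm wide; open, the fingers measure 114 mm over their backs; the gripper's body (76 mm by 85 mm) begins 54 mm behind the grasp point. The pads swing forward as they close: fully open they stand 13 mm farther back than shut.
Start: joints at [-1.192, 0.052, 1.401, -0, 1.689, -0.07], TCP at [0.228, -0.473, 0.231] pointing down, gripper open.
Joint ranges: [-2.9, 2.9], [-0.91, 2.17], [0.12, 2.37], [-1.06, 4.2], [0.26, 2.73], [-2.93, 2.93]. Speed limits (rad/s): [2.57, 2.57, 3.01, 3.14, 3.14, 3.14].

## Interface

Orientations are given as a unit quaternion [w, x, y, z].
In Python, from rig import arm, camera, ticket, spot_in gives the robot as it stands.
- The arm moves only by the tool play_rows, never from a script. Its argument "deltas" is a list of rows, each an object with "offset": the shift along the tool's x, y, z in mm, a list of three; "turn": the turn about the tool's z in rad; "jaw": the opening, from 0 (shut) to 1 (fully open). A call has 1 to 10 rows; each row shifts and turns the commanded pose from where the row before left it, along the tool's axes as they then stand; what a row does not reach is not made up. A row lasts 1/12 s, in which the tool goes at most 41.7 mm and 7.16 degrees, less where a joint would pass 70% of its speed; a pose out of reach is approached as far as the arm can. A call is refused whole if a number of a shift passes 41.7 or a number of a turn 0.125, either way. A call with a gripper value outside its range is refused whole. The fingers move at their own pace and stop on an object; "squeeze" is the grip in N (left out, the last holds). Time passes only in rows, so rows that do not move let the fingers close. It gives the time, the measured TCP pose, the force, the opening and the grip force at its end, in the units of the state.
- arm.read_state(): the state, without advancing time (a new reading comes with each control period).
- camera(name): name is "scene" or "top"; returns a dict with "color" (400x640x3 uint8, red, green, blue), "camera_matrix" (3x3 intrinsics, pixels), "rvec" (rotation vector, rad) and "tvec" (3), from world to camera coordinates, as OpenCV has them. Camera axes: x right, y down, z forward; pixel columns grow to the right and rows downward; lengths in m; the calibration is good to about 2 mm. A picture is of the moment at which its call begins. There is no depth.
- ticket.close_job(): hands the job in; it is judged then, once.
Trained networks look in the newest picture that a camera, given by its name, has taken for a name from the list of things; names that differ only in an ending like _2 or _b are one class to them, and where a whole thing is asked for, a point or a joint stands for the part that bears it (a point fixed in the world has none). Each returns a list of dicts, best first, with "confidence" (0 to 1); they miss things now and then, are a little off and sometimes report something else, mostly with a low value. They report only what shows in the picture. A call takes as long as a camera call. They do not tell look-alikes from the thing itself.
- spot_in(camera, name): "rect" ([centre column, centre row, width, height] as shares, 0 to 1, of the picture: columns of its width, rows of its height, round what is visible of it).
The state is a dict: "time": time; "joint_positions": joint angles; "dq": joint speeds; "tau": joint torques, N m; "eef_pos": TCP position; "tool_rot": TCP orientation; "ft_force": force on the tool from outside, world axes, zero at the start; "ft_torque": the same for the moment, N m; "finger_gap": opening from 0.0 (shut) to 1.0 (fully open); "grip_force": force on a finger pad.
Only numpy, scipy, OpenCV 4.12 (cv2) and the standard library are available. Lean on these libraries where they do the work, as an engineer would, in place of code of your own. Each camera call takes 0.05 s, during which the arm holds its last target. There are 200 camera calls.

## Working session

There is one attempt and no reset: what is moved stays moved. The work goes in short steps, Python scripts to look and compute and a tool call to move; the robot and the scene stay as the last step left them, time stands still between calls to the robot, and variables do not carry over. Pictures are saved under pics/ and viewed, at most 10 in all, crops included, and the job is handed in when it is done.

Besides the shell and the picture viewer there is one more tool, called after ">>>" in YAML: its name, and indented under it one key for each argument. play_rows: Moves the arm, as the interface text tells. Its arguments: {"type":"object","properties":{"deltas":{"type":"array"},"squeeze":{"type":"number"}},"required":["deltas"]}

```bash
mkdir -p pics; ls; cat > h.py <<'E'
import numpy as np, cv2
from rig import arm, camera, ticket, spot_in
def shot(n,f=None):
    c=camera(n)
    if f: cv2.imwrite('pics/'+f,c['color'][:,:,::-1])
    return c
def ray(c,u,v,z):
    R=cv2.Rodrigues(np.array(c['rvec'],float))[0];t=np.array(c['tvec'],float).ravel()
    d=R.T@np.linalg.inv(c['camera_matrix'])@[u,v,1];o=-R.T@t
    return o+d*(z-o[2])/d[2]
def proj(c,P):
    return cv2.projectPoints(np.array(P,float).reshape(-1,1,3),np.array(c['rvec'],float),np.array(c['tvec'],float),np.array(c['camera_matrix'],float),None)[0].reshape(-1,2)
E
python3 - <<'E'
from h import *
print(arm.read_state(), arm.grip_point_offset)
for n in('scene','top'):
    c=shot(n,n+'0.png')
    R=cv2.Rodrigues(np.array(c['rvec'],float))[0];print(n,'cam at',-R.T@np.ravel(c['tvec']),'fwd',R[2])
    for k in('box_a','lid_a_knob','lid_a_hinge','ink_rest','shelf','bowl','ink_bottle','teacup','jar','paperweight','remote'):
        for r in spot_in(n,k)[:5]:
            a=np.array(r['rect'])*[640,400,640,400];print(k,a.round(1),round(r['confidence'],2),ray(c,a[0],a[1],{'box_a':.045,'lid_a_knob':.0725,'ink_rest':.06}.get(k,.03))[:2].round(3))
E
```

```text
pics
{'time': 0.0, 'joint_positions': array([-1.19230511e+00,  5.28582916e-02,  1.40173809e+00,  1.06892932e-05,
        1.68857878e+00, -7.02727044e-02]), 'dq': array([-0.00192367, -0.00154116,  0.00066127, -0.00168965, -0.00151862,
        0.00123335]), 'tau': array([ 4.01482766e-04, -3.81670940e+01, -3.60187018e+01, -8.28933526e-05,
        6.17536018e-03, -2.53931489e-05]), 'eef_pos': array([ 0.22769829, -0.4727216 ,  0.2304544 ]), 'tool_rot': array([-7.82691745e-04,  9.74931366e-01,  2.22504396e-01, -1.16212321e-04]), 'ft_force': array([-1.57836369, -1.41357724, -0.05614485]), 'ft_torque': array([ 0.01683159, -0.04757441,  0.01897938]), 'grip_force': 0.0, 'finger_gap': 0.9989927800785497} 0.0187
scene cam at [1.71067978 0.1235889  1.1285118 ] fwd [-0.7452252  -0.10584808 -0.65835825]
box_a [256.4 199.8  36.6  40.5] 0.9 [ 0.539 -0.261]
box_a [219.8 146.3  36.9  30.8] 0.8 [ 0.263 -0.473]
box_a [204.  187.   45.   38.9] 0.63 [ 0.503 -0.454]
box_a [414.1 206.   39.2  38.4] 0.56 [0.489 0.259]
lid_a_knob [202.4 183.7  36.6  29.8] 0.94 [ 0.517 -0.451]
lid_a_knob [219.8 142.4  33.1  23.
[... 1449 characters left out ...]
293.  157.6  18.8  22.3] 0.63 [ 0.62  -0.001]
ink_rest [384.7 184.4  41.6  50.7] 0.29 [ 0.518 -0.263]
shelf [279.5 123.2 102.2  61.1] 0.87 [0.742 0.034]
bowl [178.6 140.6  43.6  39.3] 0.93 [0.71  0.344]
bowl [384.2 186.   44.6  51.1] 0.45 [ 0.52  -0.266]
ink_bottle [414.1 133.3  20.1  29.6] 0.93 [ 0.677 -0.375]
ink_bottle [385.3 185.9  46.5  46. ] 0.26 [ 0.52  -0.269]
teacup [208.3 264.3  21.7  24. ] 0.94 [0.329 0.265]
jar [374.3 125.3  23.9  29. ] 0.63 [ 0.712 -0.256]
paperweight [300.5 228.2  52.7  25.4] 0.8 [ 0.413 -0.008]
paperweight [414.1 133.6  21.   30.1] 0.48 [ 0.676 -0.374]
paperweight [208.6 215.2  47.3  53.4] 0.21 [0.473 0.26 ]
remote [398.4 256.   41.   25.3] 0.8 [ 0.31  -0.285]
```

```bash
python3 - <<'E'
import cv2
a=cv2.imread('pics/top0.png');cv2.imwrite('pics/top0z.png',cv2.resize(a[95:315,150:500],None,fx=2.28,fy=2.28,interpolation=3))
a=cv2.imread('pics/scene0.png');cv2.imwrite('pics/scene0z.png',cv2.resize(a[110:300,170:490],None,fx=2.5,fy=2.5,interpolation=3))
E
```

```text
(no output)
```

View pics/top0z.png

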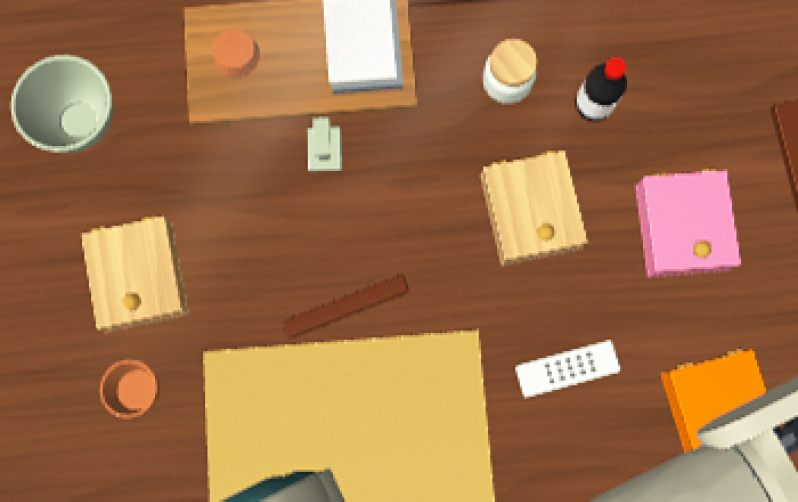

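View pics/scene0z.png

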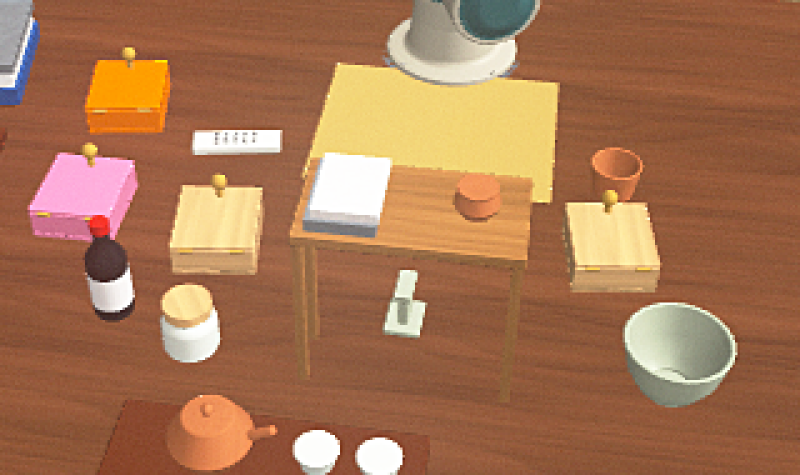

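Candidates (top zoom): pale boxes at (535,207) and (133,272), pink at (688,222), orange at (715,400). The pale wooden pair fit the description; pink and orange are decoys, and the zoomed view already shows this clearly. Next I fit the poses.

```bash
cat > fit.py <<'E'
from h import *
from scipy.optimize import minimize
def boxpts(l,w,z0,z1,cx=0,cy=0): return np.array([[cx+a*l/2,cy+b*w/2,z] for a in(-1,1) for b in(-1,1) for z in(z0,z1)])
S=8
def sil(c,parts,p,shape,off):
    m=np.zeros((shape[0]*S,shape[1]*S),np.uint8)
    ca,sa=np.cos(p[2]),np.sin(p[2])
    for q in parts:
        w=np.c_[p[0]+ca*q[:,0]-sa*q[:,1],p[1]+sa*q[:,0]+ca*q[:,1],q[:,2]]
        u=(proj(c,w)-off+0.5)*S
        cv2.fillConvexPoly(m,cv2.convexHull(np.round(u).astype(np.int32)),255)
    return cv2.resize(m,shape[::-1],interpolation=cv2.INTER_AREA)/255.
def fit(views,parts,p0):
    f=lambda p:sum(np.abs(sil(c,parts,p,m.shape,o)-m).sum()/m.sum() for c,m,o in views)
    best=None
    for dy in(-.15,0,.15):
        P=np.array(p0)+[0,0,dy]
        r=minimize(f,P,method='Nelder-Mead',options=dict(initial_simplex=[P,P+[.01,0,0],P+[0,.01,0],P+[0,0,.1]],xatol=1e-4,fatol=1e-4))
        if best is None or r.fun<best.fun:best=r
    return best
def view(c,P,h,test):
    u,v=proj(c,P)[0].astype(int);o=np.array([u-h,v-h]);o=np.maximum(o,0)
    im=c['color'][o[1]:v+h,o[0]:u+h];hsv=cv2.cvtColor(im,cv2.COLOR_RGB2HSV).astype(int)
    return c,test(im.astype(int),hsv).astype(float),o
E
python3 - <<'E'
from fit import *
T=shot('top');Sc=shot('scene')
def wood(im,h): return (h[...,2]>150)&(h[...,0]>12)&(h[...,0]<30)&(h[...,1]>50)&(h[...,1]<150)
def grn(im,h): return (h[...,2]>95)&(im[...,1]>=im[...,0]-2)&(im[...,1]>im[...,2])&(h[...,1]<70)
B=[boxpts(.125,.110,0,.0485)]
R=[boxpts(.05,.022,.056,.066),boxpts(.036,.014,0,.06),boxpts(.06,.046,0,.01)]
for n,p,parts,t,h in(('R',(.52,-.262,.15),B,wood,36),('L',(.475,.257,.15),B,wood,36),('rest',(.64,0,0.0),R,grn,24)):
    V=[view(c,(p[0],p[1],.03),h,t) for c in(T,Sc)]
    for vv in([V[0]],V) if n!='rest' else ([V[0]],[V[1]],V):
        r=fit(vv,parts,p);print(n,r.x.round(4),round(r.fun,3),[int(a[1].sum()) for a in vv])
    for i,(c,m,o) in enumerate(V): cv2.imwrite(f'pics/m_{n}{i}.png',np.hstack([m,sil(c,parts,r.x,m.shape,o)])*255)
    V
# shelf front corners (zoom px)
for a in((190,122),(416,104)): print('shelf',ray(T,a[0]/2.28+150,a[1]/2.28+95,.2275).round(3))
for a in((185,8),): print('shelf back?',ray(T,a[0]/2.28+150,a[1]/2.28+95,.235).round(3))
import glob
ims=[cv2.resize(cv2.imread(f),(400,200),interpolation=0) for f in sorted(glob.glob('pics/m_*'))]
cv2.imwrite('pics/masks.png',np.vstack([np.hstack(ims[i:i+2]) for i in(0,2,4)]))
E
```

```text
R [ 0.5224 -0.2633  0.1252] 0.069 [1639]
R [ 0.5229 -0.2639  0.1237] 0.368 [1639, 1552]
L [0.475  0.2613 0.1499] 0.139 [1635]
L [0.4757 0.2606 0.1438] 0.417 [1635, 1464]
rest [ 0.6287  0.005  -0.0623] 0.164 [341]
rest [ 0.6295  0.0037 -0.0235] 0.151 [281]
rest [ 0.6292  0.0045 -0.0354] 0.33 [341, 281]
shelf [0.608 0.145 0.228]
shelf [ 0.609 -0.113  0.228]
shelf back? [0.743 0.144 0.235][ WARN:0@3.580] global loadsave.cpp:1063 imwrite_ Unsupported depth image for selected encoder is fallbacked to CV_8U.
```

View pics/masks.png

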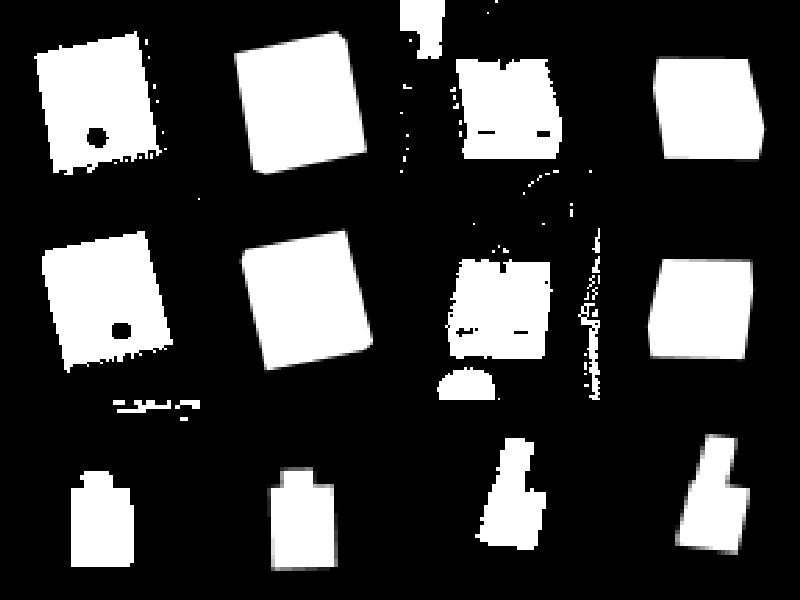

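Masks fit well: right box (0.523,−0.264), left box (0.476,0.261), rest (0.629,0.004), shelf front at x≈0.609, about 20 mm nearer than the rest as stated. Now the knob position and first approach.

```bash
cat >> h.py <<'E'
RB=(.5226,-.2636,.1245); LB=(.4755,.261,.146); REST=(.629,.0043,-.02)
def loc(b,x,y): c,s=np.cos(b[2]),np.sin(b[2]); return np.array([b[0]+c*x-s*y,b[1]+s*x+c*y])
def go(P,yaw):
    s=arm.read_state();w,x,y,z=s['tool_rot'];psi=2*np.arctan2(y,x)
    t=(psi-yaw+np.pi/2)%np.pi-np.pi/2
    psi2=psi-t;d=np.array(P)-s['eef_pos'];c,sn=np.cos(psi2),np.sin(psi2)
    print('t',round(s['time'],2),'psi',round(psi,4),'turn',round(t,4),'then offset mm',(np.array([c*d[0]+sn*d[1],sn*d[0]-c*d[1],-d[2]])*1000).round(1))
E
python3 - <<'E'
from h import *
T=shot('top')
for b,px in((RB,(389.0,196.3)),(LB,(207.5,226.6))):
    k=ray(T,*px,.0725)[:2];print('seen',k,'pred',loc(b,-.0425,0), 'local',np.array([[np.cos(b[2]),np.sin(b[2])],[-np.sin(b[2]),np.cos(b[2])]])@(k-b[:2]))
k=loc(RB,-.0425,0); go([*k,.13],RB[2])
E
```

```text
seen [ 0.47974398 -0.26945048] pred [ 0.48042896 -0.26887759] local [-0.04325081 -0.00048339]
seen [0.43271635 0.25379984] pred [0.43345216 0.25481702] local [-0.04337596 -0.00089931]
t 1.35 psi 0.4488 turn 0.3243 then offset mm [ 276.  -171.2  101.3]
```

>>> play_rows:
  deltas:
    - {"offset":[0,0,0],"turn":0.108,"jaw":0.7}
    - {"offset":[0,0,0],"turn":0.108,"jaw":0.7}
    - {"offset":[0,0,0],"turn":0.108,"jaw":0.7}
    - {"offset":[30,-19,0],"turn":0,"jaw":0.7}
    - {"offset":[31,-19,0],"turn":0,"jaw":0.7}
    - {"offset":[31,-19,0],"turn":0,"jaw":0.7}
    - {"offset":[31,-19,0],"turn":0,"jaw":0.7}
    - {"offset":[31,-19,0],"turn":0,"jaw":0.7}
    - {"offset":[31,-19,0],"turn":0,"jaw":0.7}
    - {"offset":[31,-19,10],"turn":0,"jaw":0.7}

```text
time: 2.18
eef_pos: [0.4274, -0.3133, 0.2234]
tool_rot: [0.001, 0.998, 0.062, 0.002]
ft_force: [0.2, -0.1, 0.9]
finger_gap: 0.7
grip_force: 0.0
```

>>> play_rows:
  deltas:
    - {"offset":[30,-19,30],"turn":0,"jaw":0.7}
    - {"offset":[30,-19,30],"turn":0,"jaw":0.7}
    - {"offset":[0,0,30],"turn":0,"jaw":0.7}
    - {"offset":[0,0,0],"turn":0,"jaw":0.7}

```text
time: 2.52
eef_pos: [0.473, -0.2707, 0.1308]
tool_rot: [-0.003, 0.998, 0.064, -0.004]
ft_force: [-0.8, -0.9, -2.1]
finger_gap: 0.697
grip_force: 0.0
```

```bash
python3 - <<'E'
from h import *
k=loc(RB,-.0425,0); go([*k,.0605],RB[2])
T=shot('top','t1.png')
c=proj(T,[[*k,.0725]])[0].astype(int);print(c)
a=T['color'][c[1]-70:c[1]+70,c[0]-80:c[0]+80,::-1];cv2.imwrite('pics/t1z.png',cv2.resize(a,None,fx=4,fy=4,interpolation=3))
E
```

```text
t 2.52 psi 0.1276 turn 0.0031 then offset mm [ 7.6 -0.9 70.3]
[388 196]
```

View pics/t1z.png

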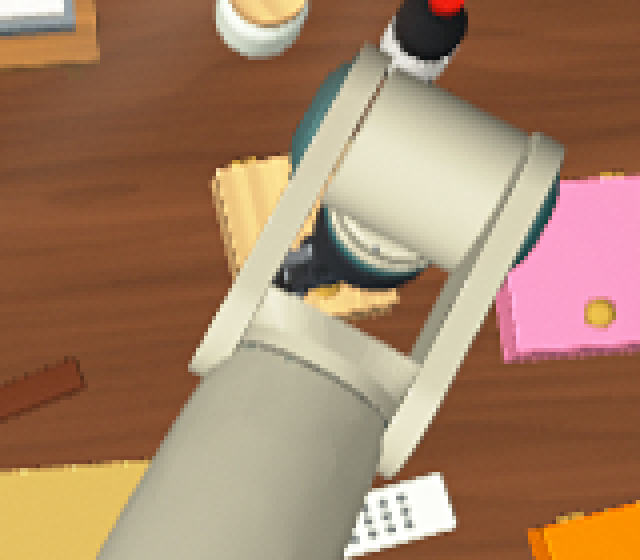

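>>> play_rows:
  deltas:
    - {"offset":[0,0,0],"turn":0,"jaw":0.7}

```text
time: 2.65
eef_pos: [0.4746, -0.2743, 0.1387]
tool_rot: [0.0, 0.998, 0.062, 0.0]
ft_force: [0.3, -0.4, 0.4]
finger_gap: 0.702
grip_force: 0.0
```

```bash
python3 - <<'E'
from h import *
k=loc(RB,-.0425,0); go([*k,.0605],RB[2]); print(arm.read_state()['joint_positions'].round(3))
T=camera('top')
for z in(.3,.35,.4,.45): print(z,proj(T,[[.476,-.27,z]]))
E
```

```text
t 2.65 psi 0.1243 turn -0.0002 then offset mm [ 6.4 -4.6 78.2]
[-0.591  0.164  1.466 -0.     1.511  0.855]
0.3 [[403.3364725  179.35615219]]
0.35 [[407.21167625 174.32001501]]
0.4 [[411.46618629 168.79093895]]
0.45 [[416.15855833 162.69282621]]
```

>>> play_rows:
  deltas:
    - {"offset":[6.4,-4.6,26],"turn":0,"jaw":0.7}
    - {"offset":[0,0,26],"turn":0,"jaw":0.7}
    - {"offset":[0,0,26],"turn":0,"jaw":0.7}
    - {"offset":[0,0,0],"turn":0,"jaw":0.7}
    - {"offset":[0,0,0],"turn":0,"jaw":0.7}

```text
time: 3.12
eef_pos: [0.4804, -0.2692, 0.0609]
tool_rot: [0.0, 0.998, 0.062, 0.0]
ft_force: [0.2, -0.6, -0.3]
finger_gap: 0.7
grip_force: 0.0
```

```bash
python3 - <<'E'
from h import *
k=loc(RB,-.0425,0); go([*k,.0605],RB[2])
E
```

```text
t 3.12 psi 0.1235 turn -0.001 then offset mm [ 0.1 -0.3  0.4]
```

>>> play_rows:
  deltas:
    - {"offset":[0,0,0],"turn":0,"jaw":0.0}
    - {"offset":[0,0,0],"turn":0,"jaw":0.0}
    - {"offset":[0,0,0],"turn":0,"jaw":0.0}
    - {"offset":[0,0,0],"turn":0,"jaw":0.0}
    - {"offset":[0,0,0],"turn":0,"jaw":0.0}
    - {"offset":[0,0,0],"turn":0,"jaw":0.0}
  squeeze: 30

```text
time: 3.62
eef_pos: [0.4816, -0.27, 0.062]
tool_rot: [0.002, 0.998, 0.062, 0.002]
ft_force: [-1.0, -4.4, 7.1]
finger_gap: 0.231
grip_force: 29.3
```

```bash
python3 -c "
import numpy as np
r=np.hypot(105,30);a0=np.arctan2(30,105);n=14
th=np.linspace(0,1.6,n+1);x=105-r*np.cos(a0+th);z=r*np.sin(a0+th)
print(np.c_[np.diff(x),-np.diff(z)].round(1).tolist())"
```

```text
[[4.1, -11.8], [5.4, -11.2], [6.7, -10.5], [7.8, -9.7], [8.9, -8.8], [9.8, -7.7], [10.6, -6.5], [11.3, -5.3], [11.8, -3.9], [12.2, -2.6], [12.4, -1.2], [12.5, 0.3], [12.4, 1.7], [12.1, 3.1]]
```

>>> play_rows:
  deltas:
    - {"offset":[4.1,0,-11.8],"turn":0,"jaw":0}
    - {"offset":[5.4,0,-11.2],"turn":0,"jaw":0}
    - {"offset":[6.7,0,-10.5],"turn":0,"jaw":0}
    - {"offset":[7.8,0,-9.7],"turn":0,"jaw":0}
    - {"offset":[8.9,0,-8.8],"turn":0,"jaw":0}
    - {"offset":[9.8,0,-7.7],"turn":0,"jaw":0}
    - {"offset":[10.6,0,-6.5],"turn":0,"jaw":0}

```text
time: 4.2
eef_pos: [0.5333, -0.2631, 0.1265]
tool_rot: [0.001, 0.998, 0.062, -0.0]
ft_force: [0.1, -7.1, -4.5]
finger_gap: 0.233
grip_force: 29.6
```

>>> play_rows:
  deltas:
    - {"offset":[11.3,0,-5.3],"turn":0,"jaw":0}
    - {"offset":[11.8,0,-3.9],"turn":0,"jaw":0}
    - {"offset":[12.2,0,-2.6],"turn":0,"jaw":0}
    - {"offset":[12.4,0,-1.2],"turn":0,"jaw":0}
    - {"offset":[12.5,0,0.3],"turn":0,"jaw":0}
    - {"offset":[12.4,0,1.7],"turn":0,"jaw":0}
    - {"offset":[12.1,0,3.1],"turn":0,"jaw":0}
    - {"offset":[0,0,0],"turn":0,"jaw":0}

```text
time: 4.87
eef_pos: [0.6185, -0.2503, 0.133]
tool_rot: [-0.0, 0.998, 0.063, -0.0]
ft_force: [-0.7, 0.1, -0.2]
finger_gap: -0.001
grip_force: 0.0
```

>>> play_rows:
  deltas:
    - {"offset":[0,0,-15],"turn":0,"jaw":0}
    - {"offset":[0,0,-30],"turn":0,"jaw":0}
    - {"offset":[0,0,-40],"turn":0,"jaw":0}
    - {"offset":[-10,0,-35],"turn":0,"jaw":0.6}
    - {"offset":[-40,0,0],"turn":0,"jaw":0.6}
    - {"offset":[-40,0,0],"turn":0,"jaw":0.6}
    - {"offset":[-40,0,0],"turn":0,"jaw":0.6}
    - {"offset":[-40,0,0],"turn":0,"jaw":0.6}
    - {"offset":[-40,0,0],"turn":0,"jaw":0.6}
    - {"offset":[0,0,0],"turn":0,"jaw":0.6}

```text
time: 5.7
eef_pos: [0.4035, -0.2773, 0.2535]
tool_rot: [-0.0, 0.998, 0.061, -0.001]
ft_force: [0.3, 0.9, 0.9]
finger_gap: 0.596
grip_force: 0.0
```

```bash
python3 - <<'E'
from h import *
print(arm.read_state()['eef_pos'])
o=[]
for n in('top','scene'):
    c=shot(n,n+'2.png');u=proj(c,[[.54,-.26,.06]])[0].astype(int)
    o.append(cv2.resize(c['color'][u[1]-60:u[1]+60,u[0]-40:u[0]+40,::-1],None,fx=5,fy=5,interpolation=3));print(u)
    print([ (np.array(r['rect'])*[640,400,640,400]).round(1).tolist()+[r['confidence']] for r in spot_in(n,'inkstick')])
cv2.imwrite('pics/l2.png',np.hstack(o))
E
```

```text
[ 0.40346229 -0.27729696  0.25349015]
[382 177]
[[383.0, 184.4, 14.2, 31.1, 0.61]]
[256 196]
[]
```

View pics/l2.png

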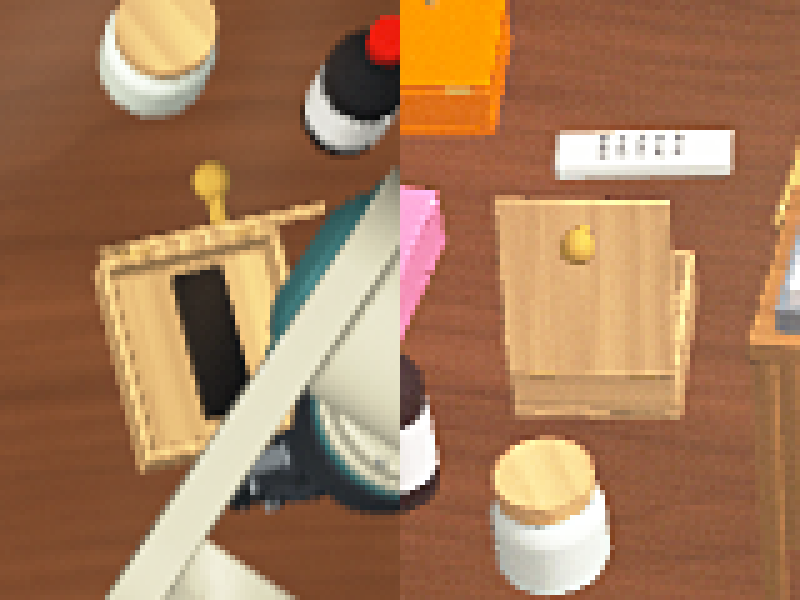

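Top crop: the right box is open with the lid standing up, and the black stick lies in it at about (210,340) in the crop, partly hidden by the wrist. I'll move the arm aside for a clear measurement.

>>> play_rows:
  deltas:
    - {"offset":[0,-40,0],"turn":0,"jaw":0.6}
    - {"offset":[0,-40,0],"turn":0,"jaw":0.6}
    - {"offset":[0,-40,0],"turn":0,"jaw":0.6}
    - {"offset":[0,-40,0],"turn":0,"jaw":0.6}
    - {"offset":[0,0,0],"turn":0,"jaw":0.6}

```text
time: 6.32
eef_pos: [0.3896, -0.1133, 0.2543]
tool_rot: [-0.001, 0.998, 0.066, 0.001]
ft_force: [0.0, -1.1, 0.5]
finger_gap: 0.599
grip_force: 0.0
```

```bash
python3 - <<'E'
from fit import *
T=shot('top')
dark=lambda im,h: (h[...,2]<70)
c,m,o=view(T,(.5226,-.2636,.03),24,dark)
n,l,st,_=cv2.connectedComponentsWithStats(m.astype(np.uint8));i=1+np.argmax(st[1:,4]);m=(l==i)*1.
print(st[i])
r=fit([(c,m,o)],[boxpts(.09,.03,.022,.038)],RB);print(r.x,r.fun)
q=r.x;cc,s=np.cos(RB[2]),np.sin(RB[2]);d=q[:2]-RB[:2];print('local',cc*d[0]+s*d[1],-s*d[0]+cc*d[1],q[2]-RB[2])
cv2.imwrite('pics/l3.png',np.hstack([cv2.resize(x,None,fx=8,fy=8,interpolation=0) for x in(T['color'][o[1]:o[1]+48,o[0]:o[0]+48,::-1],np.uint8(np.dstack([m]*3)*255))]))
s=(q[0],q[1],q[2])
go([*loc(s,-.034,0),.06],q[2])
E
```

```text
[ 18  10  16  36 246]
[ 0.52114999 -0.26649168  0.14427165] 0.4199266698549338
local -0.001797875154006067 -0.0026892340422498854 0.019771645279747008
t 6.37 psi 0.1311 turn -0.0131 then offset mm [ 74.1 168.2 194.2]
```

View pics/l3.png

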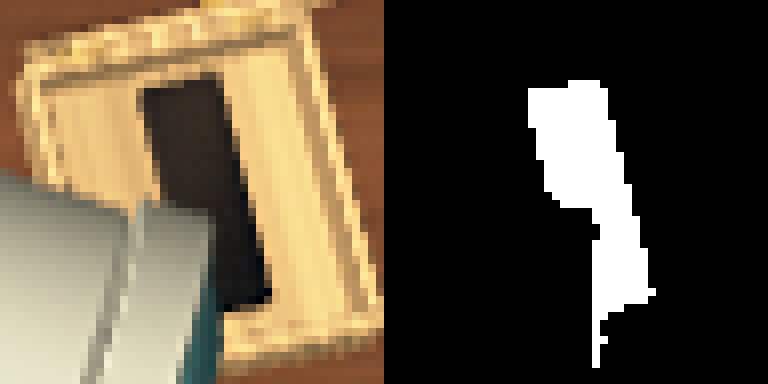

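```bash
python3 - <<'E'
import fit as F
from fit import *
T=shot('top')
dark=lambda im,h: (h[...,2]<70)
c,m,o=view(T,(.5226,-.2636,.03),24,dark)
W=np.ones(m.shape);W[20:,:28]=0;W[:, 36:]=0;W[:8]=0;W[40:]=0
m=m*W;old=F.sil
F.sil=lambda *a: old(*a)*W
for p0 in(RB,(.521,-.2665,.12)):
    r=fit([(c,m,o)],[boxpts(.09,.03,.022,.038)],p0);print(r.x,r.fun,m.sum())
q=r.x;cc,s=np.cos(RB[2]),np.sin(RB[2]);d=q[:2]-RB[:2];print('local',cc*d[0]+s*d[1],-s*d[0]+cc*d[1],q[2]-RB[2])
go([*loc(q,-.034,0),.06],q[2])
E
```

```text
[ 0.5200873  -0.26491893  0.08848428] 0.14939309056956113 168.0
[ 0.52026359 -0.26469368  0.08416129] 0.15011671335200746 168.0
local -0.0024541386306247484 -0.000795079301205892 -0.040338712571596935
t 6.42 psi 0.1291 turn 0.0449 then offset mm [ 83.4 158.  194. ]
```

>>> play_rows:
  deltas:
    - {"offset":[0,0,0],"turn":0.045,"jaw":0.7}
    - {"offset":[17,32,10],"turn":0,"jaw":0.7}
    - {"offset":[17,32,18],"turn":0,"jaw":0.7}
    - {"offset":[17,32,18],"turn":0,"jaw":0.7}
    - {"offset":[16,32,18],"turn":0,"jaw":0.7}
    - {"offset":[16,30,18],"turn":0,"jaw":0.7}
    - {"offset":[0,0,35],"turn":0,"jaw":0.7}
    - {"offset":[0,0,35],"turn":0,"jaw":0.7}
    - {"offset":[0,0,35],"turn":0,"jaw":0.7}
    - {"offset":[0,0,0],"turn":0,"jaw":0.7}

```text
time: 7.25
eef_pos: [0.4806, -0.2682, 0.0578]
tool_rot: [-0.004, 0.999, 0.039, -0.006]
ft_force: [-0.6, 0.3, -1.5]
finger_gap: 0.703
grip_force: 0.0
```

```bash
cat >> h.py <<'E'
ST=(.5202,-.2648,.086)
E
python3 - <<'E'
from h import *
go([*loc(ST,-.034,0),.016],ST[2])
E
```

```text
t 7.25 psi 0.0785 turn -0.0075 then offset mm [ 5.8  0.  41.8]
```

>>> play_rows:
  deltas:
    - {"offset":[0,0,0],"turn":0,"jaw":0.7}
    - {"offset":[4,0,6],"turn":0,"jaw":0.7}
    - {"offset":[0,0,0],"turn":0,"jaw":0.7}
    - {"offset":[0,0,0],"turn":0,"jaw":0.7}

```text
time: 7.58
eef_pos: [0.4897, -0.2698, 0.0627]
tool_rot: [0.001, 0.999, 0.04, 0.001]
ft_force: [0.5, -0.8, -0.2]
finger_gap: 0.702
grip_force: 0.0
```

```bash
python3 - <<'E'
from h import *
go([*loc(ST,-.034,0),.016],ST[2])
E
```

```text
t 7.58 psi 0.08 turn -0.006 then offset mm [-3.2 -2.3 46.7]
```

>>> play_rows:
  deltas:
    - {"offset":[-3.2,-2.3,16],"turn":-0.006,"jaw":0.7}
    - {"offset":[0,0,16],"turn":0,"jaw":0.7}
    - {"offset":[0,0,14.5],"turn":0,"jaw":0.7}
    - {"offset":[0,0,0],"turn":0,"jaw":0.7}
    - {"offset":[0,0,0],"turn":0,"jaw":0.3}
    - {"offset":[0,0,0],"turn":0,"jaw":0}
    - {"offset":[0,0,0],"turn":0,"jaw":0}
    - {"offset":[0,0,0],"turn":0,"jaw":0}
    - {"offset":[0,0,0],"turn":0,"jaw":0}
  squeeze: 30

```text
time: 8.33
eef_pos: [0.4862, -0.2678, 0.0162]
tool_rot: [0.001, 0.999, 0.043, 0.001]
ft_force: [-1.5, 1.2, 6.8]
finger_gap: 0.342
grip_force: 30.5
```

>>> play_rows:
  deltas:
    - {"offset":[0,0,-5],"turn":0,"jaw":0}
    - {"offset":[9,0,0],"turn":0,"jaw":0}
    - {"offset":[0,0,0],"turn":0,"jaw":0}
    - {"offset":[0,0,0],"turn":0,"jaw":0}

```text
time: 8.67
eef_pos: [0.4945, -0.2661, 0.019]
tool_rot: [-0.0, 0.999, 0.043, 0.0]
ft_force: [0.5, -0.4, -0.7]
finger_gap: 0.344
grip_force: 29.8
```

```bash
python3 - <<'E'
from h import *
q=loc(ST,-.034+.009,0);go([*q,.0165],ST[2]);print(arm.read_state()['ft_force'])
E
```

```text
t 8.67 psi 0.0862 turn 0.0002 then offset mm [0.8 0.9 2.5]
[ 0.48717893 -0.37894727 -0.74897578]
```

>>> play_rows:
  deltas:
    - {"offset":[0,0,2.5],"turn":0,"jaw":0}
    - {"offset":[0,0,0],"turn":0,"jaw":0}
    - {"offset":[0,0,0],"turn":0,"jaw":0.5}
    - {"offset":[0,0,0],"turn":0,"jaw":0.5}
    - {"offset":[0,0,0],"turn":0,"jaw":0.5}
    - {"offset":[-7,0,0],"turn":0,"jaw":0.5}
    - {"offset":[-6.5,0,0],"turn":0,"jaw":0.5}
    - {"offset":[0,0,0],"turn":0,"jaw":0.5}
    - {"offset":[0,0,0],"turn":0,"jaw":0.5}

```text
time: 9.42
eef_pos: [0.4801, -0.2676, 0.0167]
tool_rot: [0.0, 0.999, 0.043, -0.0]
ft_force: [0.3, -0.5, -0.9]
finger_gap: 0.501
grip_force: 0.0
```

>>> play_rows:
  deltas:
    - {"offset":[0,0,0],"turn":0,"jaw":0}
    - {"offset":[0,0,0],"turn":0,"jaw":0}
    - {"offset":[0,0,0],"turn":0,"jaw":0}
    - {"offset":[0,0,0],"turn":0,"jaw":0}
    - {"offset":[0,0,-8],"turn":0,"jaw":0}
    - {"offset":[0,0,-15],"turn":0,"jaw":0}
    - {"offset":[0,0,-25],"turn":0,"jaw":0}
    - {"offset":[0,0,-25],"turn":0,"jaw":0}
    - {"offset":[-15,0,-25],"turn":0,"jaw":0}
  squeeze: 45

```text
time: 10.17
eef_pos: [0.4663, -0.2681, 0.1155]
tool_rot: [-0.0, 0.999, 0.044, -0.0]
ft_force: [0.3, -1.3, -0.0]
finger_gap: 0.33
grip_force: 45.3
```

```bash
python3 - <<'E'
from h import *
r=REST
go([*loc(r,-.130,0),.13],r[2]);print(arm.read_state()['ft_force'])
E
```

```text
t 10.17 psi 0.087 turn 0.107 then offset mm [  27.2 -275.6  -14.5]
[ 0.31548991 -1.31751026 -0.03941246]
```

>>> play_rows:
  deltas:
    - {"offset":[0,-15,-5],"turn":0.03,"jaw":0}
    - {"offset":[0,-33,-5],"turn":0.03,"jaw":0}
    - {"offset":[0,-33,-5],"turn":0.03,"jaw":0}
    - {"offset":[0,-33,0],"turn":0.017,"jaw":0}
    - {"offset":[5,-33,0],"turn":0,"jaw":0}
    - {"offset":[7,-33,0],"turn":0,"jaw":0}
    - {"offset":[7,-33,0],"turn":0,"jaw":0}
    - {"offset":[7,-33,0],"turn":0,"jaw":0}
    - {"offset":[0,-20,0],"turn":0,"jaw":0}
    - {"offset":[0,0,0],"turn":0,"jaw":0}

```text
time: 11.0
eef_pos: [0.4911, 0.0001, 0.1299]
tool_rot: [-0.001, 1.0, -0.008, 0.0]
ft_force: [-0.1, -0.6, -1.1]
finger_gap: 0.331
grip_force: 45.3
```

>>> play_rows:
  deltas:
    - {"offset":[0,0,0],"turn":0,"jaw":0}
    - {"offset":[0,0,0],"turn":0,"jaw":0}

```text
time: 11.17
eef_pos: [0.491, -0.0039, 0.1297]
tool_rot: [0.0, 1.0, -0.011, 0.0]
ft_force: [-0.7, -0.6, 1.0]
finger_gap: 0.331
grip_force: 45.3
```

```bash
python3 - <<'E'
from h import *
r=REST
go([*loc(r,-.130,0),.13],r[2]);s=arm.read_state();print(s['ft_force'])
o=[]
p=s['eef_pos']
for n in('top','scene'):
    c=shot(n,n+'4.png');u=proj(c,[[p[0]+.09,p[1],.13]])[0].astype(int);print(u,c['camera_matrix'][0,0])
    o.append(cv2.resize(c['color'][u[1]-50:u[1]+50,u[0]-50:u[0]+50,::-1],(400,400),interpolation=3))
    # predicted stick corners
    b=(*loc((p[0],p[1],REST[2]),.0486,0),REST[2])
    P=[[*loc(b,x,y),p[2]+.006+z] for z in(0,.016) for x,y in((-.045,-.015),(.045,-.015),(.045,.015),(-.045,.015))]
    for q in(proj(c,P)-u+50)*4+2: cv2.circle(o[-1],tuple(int(v) for v in q),3,(0,0,255),1)
    print([ (np.array(r['rect'])*[640,400,640,400]).round(1).tolist()+[r['confidence']] for r in spot_in(n,'inkstick')])
cv2.imwrite('pics/l4.png',np.hstack(o))
E
```

```text
t 11.17 psi -0.0212 turn -0.0012 then offset mm [  7.8 -11.   -0.3]
[-0.6812803  -0.57176875  0.98807254]
[293 164] 458.6518332741411
[]
[331 196] 488.91276360226465
[]
```

View pics/l4.png

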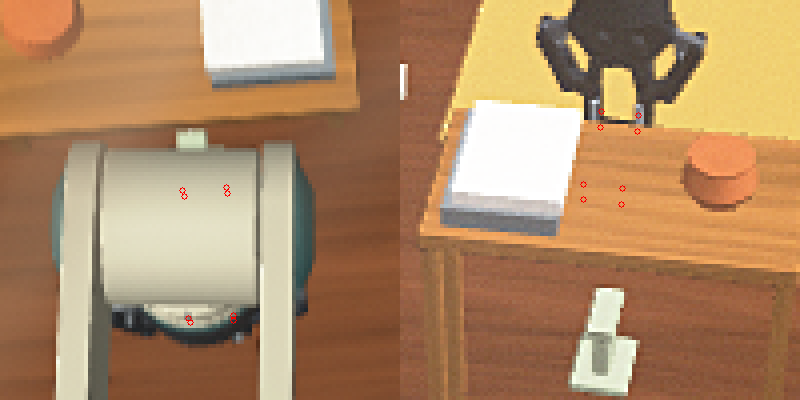

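>>> play_rows:
  deltas:
    - {"offset":[0,-11,15],"turn":0,"jaw":0}
    - {"offset":[0,0,20],"turn":0,"jaw":0}
    - {"offset":[10,0,15],"turn":0,"jaw":0}
    - {"offset":[15,0,0],"turn":0,"jaw":0}
    - {"offset":[15,0,0],"turn":0,"jaw":0}
    - {"offset":[15,0,0],"turn":0,"jaw":0}
    - {"offset":[8,0,0],"turn":0,"jaw":0}
    - {"offset":[0,0,0],"turn":0,"jaw":0}
    - {"offset":[0,0,0],"turn":0,"jaw":0}

```text
time: 12.12
eef_pos: [0.5539, 0.0059, 0.0794]
tool_rot: [0.0, 1.0, -0.011, -0.0]
ft_force: [-0.7, -0.4, -0.4]
finger_gap: 0.332
grip_force: 45.3
```

```bash
python3 - <<'E'
from h import *
r=REST
go([*loc(r,-.068,0),.060],r[2]);s=arm.read_state();print(s['ft_force'],s['ft_torque'])
c=shot('scene');u=proj(c,[[.62,0,.08]])[0].astype(int)
z=cv2.resize(c['color'][u[1]-40:u[1]+40,u[0]-50:u[0]+50,::-1],(800,640),interpolation=3)[:600]
p=s['eef_pos'];b=(*loc((p[0],p[1],r[2]),.0486,0),r[2])
P=[[*loc(b,x,y),p[2]+.006+q] for q in(0,.016) for x,y in((.045,-.015),(.045,.015))]+[[*loc(r,x,y),.066] for x in(-.025,.025) for y in(-.011,.011)]
for q in(proj(c,P)-u+[50,40])*8+4: cv2.circle(z,tuple(int(v) for v in q),3,(0,0,255),1)
cv2.imwrite('pics/l5.png',z)
E
```

```text
t 12.12 psi -0.0218 turn -0.0018 then offset mm [ 7.1  0.  19.4]
[-0.67943013 -0.35790798 -0.39133984] [-0.02310287  0.01975384 -0.02616692]
```

View pics/l5.png

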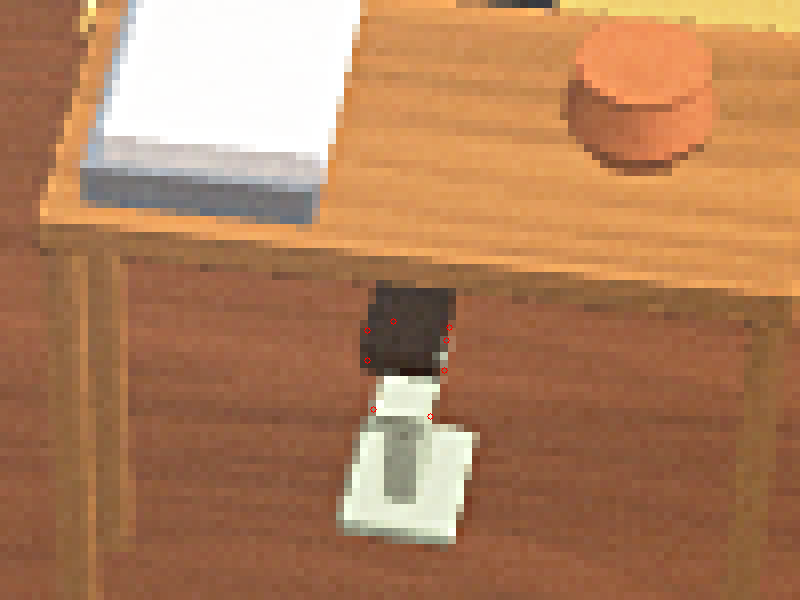

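The scene crop shows the stick over the bar: its end face spans about (362–437, 345–375) and the bar runs down to (404,416), so they line up laterally. Next I advance and lower gently.

>>> play_rows:
  deltas:
    - {"offset":[6,0,0],"turn":0,"jaw":0}
    - {"offset":[0,0,5],"turn":0,"jaw":0}
    - {"offset":[0,0,4],"turn":0,"jaw":0}
    - {"offset":[0,0,3],"turn":0,"jaw":0}
    - {"offset":[0,0,0],"turn":0,"jaw":0}
    - {"offset":[0,0,2],"turn":0,"jaw":0}
    - {"offset":[0,0,0],"turn":0,"jaw":0}

```text
time: 12.75
eef_pos: [0.56, 0.0061, 0.0652]
tool_rot: [0.0, 1.0, -0.011, -0.0]
ft_force: [0.6, 0.1, -0.4]
finger_gap: 0.328
grip_force: 45.3
```

>>> play_rows:
  deltas:
    - {"offset":[0,0,1.5],"turn":0,"jaw":0}
    - {"offset":[0,0,0],"turn":0,"jaw":0}
    - {"offset":[0,0,0],"turn":0,"jaw":0}

```text
time: 13.0
eef_pos: [0.5602, 0.0061, 0.0641]
tool_rot: [0.0, 1.0, -0.011, 0.0]
ft_force: [-0.6, 0.0, -0.6]
finger_gap: 0.333
grip_force: 45.3
```

```bash
python3 - <<'E'
from h import *
r=REST
go([*loc(r,-.068,0),.060],r[2]);s=arm.read_state();print(s['ft_force'],s['ft_torque'])
E
```

```text
t 13.0 psi -0.0212 turn -0.0012 then offset mm [0.8 0.4 4.1]
[-0.60426519  0.03281576 -0.63353365] [ 0.04219966 -0.02922145  0.00458888]
```

>>> play_rows:
  deltas:
    - {"offset":[0,0,1.5],"turn":0,"jaw":0}
    - {"offset":[0,0,0],"turn":0,"jaw":0}
    - {"offset":[0,0,0],"turn":0,"jaw":0}

```text
time: 13.25
eef_pos: [0.5602, 0.0061, 0.0626]
tool_rot: [0.0, 1.0, -0.011, 0.0]
ft_force: [-1.2, 0.2, 0.5]
finger_gap: 0.327
grip_force: 45.3
```

>>> play_rows:
  deltas:
    - {"offset":[0,0,1.2],"turn":0,"jaw":0}
    - {"offset":[0,0,0],"turn":0,"jaw":0}
    - {"offset":[0,0,0],"turn":0,"jaw":0}

```text
time: 13.5
eef_pos: [0.5603, 0.0061, 0.0615]
tool_rot: [0.0, 1.0, -0.011, 0.0]
ft_force: [-0.5, -0.1, 1.4]
finger_gap: 0.33
grip_force: 45.4
```

>>> play_rows:
  deltas:
    - {"offset":[0,0,1],"turn":0,"jaw":0}
    - {"offset":[0,0,0],"turn":0,"jaw":0}
    - {"offset":[0,0,0],"turn":0,"jaw":0}

```text
time: 13.75
eef_pos: [0.5603, 0.0061, 0.0606]
tool_rot: [0.0, 1.0, -0.011, 0.0]
ft_force: [-1.6, -0.8, 3.2]
finger_gap: 0.331
grip_force: 45.7
```

>>> play_rows:
  deltas:
    - {"offset":[3,0,0],"turn":0,"jaw":0}
    - {"offset":[0,0,0],"turn":0,"jaw":0}
    - {"offset":[0,0,0],"turn":0,"jaw":0.36}
    - {"offset":[0,0,0],"turn":0,"jaw":0.42}
    - {"offset":[0,0,0],"turn":0,"jaw":0.48}
    - {"offset":[0,0,0],"turn":0,"jaw":0.55}
    - {"offset":[0,0,0],"turn":0,"jaw":0.55}

```text
time: 14.33
eef_pos: [0.5632, 0.006, 0.0602]
tool_rot: [0.0, 1.0, -0.011, -0.0]
ft_force: [-0.2, -0.3, -0.8]
finger_gap: 0.55
grip_force: 0.0
```

```bash
python3 - <<'E'
from fit import *
s=arm.read_state();p=s['eef_pos'];print(p,s['ft_force'])
c=shot('scene','s6.png');u=proj(c,[[.62,0,.08]])[0].astype(int)
m=(cv2.cvtColor(c['color'],cv2.COLOR_RGB2HSV)[...,2]<75)[u[1]-15:u[1]+20,u[0]-15:u[0]+15]
print(u);print('\n'.join(''.join('#' if v else '.' for v in r) for r in m))
for x in(.64,.645,.65,.655,.66):
  q=proj(c,[[x,-.01,.066],[x,.02,.066]])-u+15;print(x,q.round(1).tolist())
E
```

```text
[0.56316444 0.00603692 0.06024085] [-0.23074954 -0.26709013 -0.83969964]
[331 217]
..............................
..............................
..............................
..............................
..............................
..............................
..............................
..............................
..............................
..............................
..............................
.............########.........
.............###...###........
............##.#..#.##........
............###..####.........
............##......#.........
............#..#..##..........
...........###.######.........
...........###.######.........
...........####.##.#..........
...........#..####.#..........
..........##..#...##..........
...........##.######..........
..........##.#.####...........
..........####.#####..........
..........#########...........
..........#########...........
............#######...........
..............................
..............................
..............................
..............................
..............................
..............................
..............................
0.64 [[11.0, 22.5], [20.6, 23.6]]
0.645 [[10.7, 23.6], [20.4, 24.7]]
0.65 [[10.5, 24.8], [20.2, 25.8]]
0.655 [[10.3, 25.9], [20.0, 27.0]]
0.66 [[10.1, 27.1], [19.8, 28.1]]
```

>>> play_rows:
  deltas:
    - {"offset":[-10,0,0],"turn":0,"jaw":0.55}
    - {"offset":[-25,0,0],"turn":0,"jaw":0.55}
    - {"offset":[-25,0,0],"turn":0,"jaw":0.55}
    - {"offset":[-15,0,0],"turn":0,"jaw":0.55}
    - {"offset":[0,0,0],"turn":-0.12,"jaw":0.55}
    - {"offset":[0,0,0],"turn":-0.12,"jaw":0.55}
    - {"offset":[0,0,0],"turn":-0.12,"jaw":0.55}
    - {"offset":[0,0,0],"turn":-0.12,"jaw":0.55}
    - {"offset":[0,0,0],"turn":-0.12,"jaw":0.55}
    - {"offset":[0,0,0],"turn":-0.12,"jaw":0.55}

```text
time: 15.22
eef_pos: [0.4883, 0.0076, 0.0605]
tool_rot: [0.0, 0.939, 0.345, 0.0]
ft_force: [-0.6, 0.7, 0.1]
finger_gap: 0.55
grip_force: 0.0
```

>>> play_rows:
  deltas:
    - {"offset":[0,0,0],"turn":-0.12,"jaw":0.55}
    - {"offset":[0,0,0],"turn":-0.12,"jaw":0.55}
    - {"offset":[0,0,0],"turn":-0.12,"jaw":0.55}
    - {"offset":[0,0,0],"turn":-0.12,"jaw":0.55}
    - {"offset":[0,0,0],"turn":-0.12,"jaw":0.55}
    - {"offset":[0,0,0],"turn":-0.12,"jaw":0.55}
    - {"offset":[0,0,0],"turn":-0.12,"jaw":0.55}
    - {"offset":[0,0,0],"turn":0,"jaw":0.55}
    - {"offset":[0,0,0],"turn":0,"jaw":0.55}

```text
time: 15.97
eef_pos: [0.4883, 0.0076, 0.0604]
tool_rot: [0.0, 0.72, 0.694, 0.0]
ft_force: [-0.1, -0.0, -0.4]
finger_gap: 0.55
grip_force: 0.0
```

```bash
cat > m.py <<'E'
from fit import *
s=arm.read_state();p=s['eef_pos'];print(s['time'],p,s['ft_force'],s['joint_positions'].round(2))
go([*loc(REST,-.1,0),.062],REST[2]+np.pi/2)
c=camera('scene');u=proj(c,[[.62,0,.08]])[0].astype(int)
m=(cv2.cvtColor(c['color'],cv2.COLOR_RGB2HSV)[...,2]<85)[u[1]-15:u[1]+25,u[0]-15:u[0]+15]*1.
n,l,st,_=cv2.connectedComponentsWithStats(m.astype(np.uint8));m=(l==1+np.argmax(st[1:,4]))*1.
m=cv2.morphologyEx(m,cv2.MORPH_CLOSE,np.ones((3,3)))
W=np.ones(m.shape);W[:14]=0
import fit as F
old=F.sil;F.sil=lambda *a: old(*a)*W
r=fit([(c,m*W,u-15)],[boxpts(.09,.03,.066,.082)],(.62,.006,-.02));print('stick',r.x,r.fun)
E
python3 m.py
```

```text
15.9667 [0.48826089 0.00760658 0.06044357] [-0.0837969  -0.00376475 -0.3513483 ] [-0.06  0.08  1.72 -0.    1.34 -0.02]
t 15.97 psi 1.5352 turn -0.0156 then offset mm [-0.5 40.8 -1.6]
stick [0.61358495 0.002034   0.00933889] 0.08668119099491647
```

>>> play_rows:
  deltas:
    - {"offset":[-2,15,0],"turn":-0.015,"jaw":0.55}
    - {"offset":[0,12,0],"turn":0,"jaw":0.55}
    - {"offset":[0,8,0],"turn":0,"jaw":0.55}
    - {"offset":[0,4,0],"turn":0,"jaw":0.55}
    - {"offset":[0,3,0],"turn":0,"jaw":0.55}
    - {"offset":[0,3,0],"turn":0,"jaw":0.55}
    - {"offset":[0,0,0],"turn":0,"jaw":0.55}

```text
time: 16.6
eef_pos: [0.5332, 0.0046, 0.0603]
tool_rot: [-0.0, 0.713, 0.701, -0.0]
ft_force: [-0.1, -0.1, -0.2]
finger_gap: 0.551
grip_force: 0.0
```

```bash
python3 m.py
```

```text
16.6 [0.53324901 0.00464735 0.06034172] [-0.10131983 -0.1114376  -0.2444043 ] [-0.06  0.2   1.59 -0.    1.35 -0.04]
t 16.6 psi 1.5533 turn 0.0025 then offset mm [ 1.6 -4.3 -1.7]
stick [0.61472764 0.0018609  0.01571178] 0.09531116794543903
```

Possibly just touching. I'll push in small steps.

>>> play_rows:
  deltas:
    - {"offset":[0,2,0],"turn":0,"jaw":0.55}
    - {"offset":[0,2,0],"turn":0,"jaw":0.55}
    - {"offset":[0,2,0],"turn":0,"jaw":0.55}
    - {"offset":[0,2,0],"turn":0,"jaw":0.55}
    - {"offset":[0,0,0],"turn":0,"jaw":0.55}

```text
time: 17.07
eef_pos: [0.5415, 0.0045, 0.0604]
tool_rot: [0.0, 0.713, 0.701, 0.0]
ft_force: [-0.1, -0.2, 0.5]
finger_gap: 0.549
grip_force: 0.0
```

```bash
python3 m.py
```

```text
17.0667 [0.54150276 0.0044758  0.06044878] [-0.11849564 -0.20325215  0.52120648] [-0.06  0.22  1.56 -0.    1.36 -0.04]
t 17.07 psi 1.5537 turn 0.0029 then offset mm [  1.6 -12.5  -1.6]
stick [0.62212785 0.00261648 0.02242239] 0.08787878787878789
```

>>> play_rows:
  deltas:
    - {"offset":[0,2,0],"turn":0,"jaw":0.55}
    - {"offset":[0,2,0],"turn":0,"jaw":0.55}
    - {"offset":[0,2,0],"turn":0,"jaw":0.55}
    - {"offset":[0,1,0],"turn":0,"jaw":0.55}
    - {"offset":[0,0,0],"turn":0,"jaw":0.55}

```text
time: 17.53
eef_pos: [0.5484, 0.0044, 0.0604]
tool_rot: [0.0, 0.713, 0.701, 0.0]
ft_force: [1.2, -0.1, -0.0]
finger_gap: 0.549
grip_force: 0.0
```

```bash
python3 m.py; python3 - <<'E'
from h import *
c=camera('scene');u=proj(c,[[.62,0,.08]])[0].astype(int)
cv2.imwrite('pics/l7.png',cv2.resize(c['color'][u[1]-45:u[1]+45,u[0]-50:u[0]+50,::-1],(660,594),interpolation=3))
E
```

```text
17.5333 [0.54843759 0.00436446 0.06041072] [ 1.15154154 -0.05618733 -0.00709656] [-0.06  0.24  1.54 -0.    1.36 -0.04]
t 17.53 psi 1.5538 turn 0.003 then offset mm [  1.5 -19.5  -1.6]
stick [ 0.63009184  0.0025324  -0.00276488] 0.08298399819697994
```

View pics/l7.png

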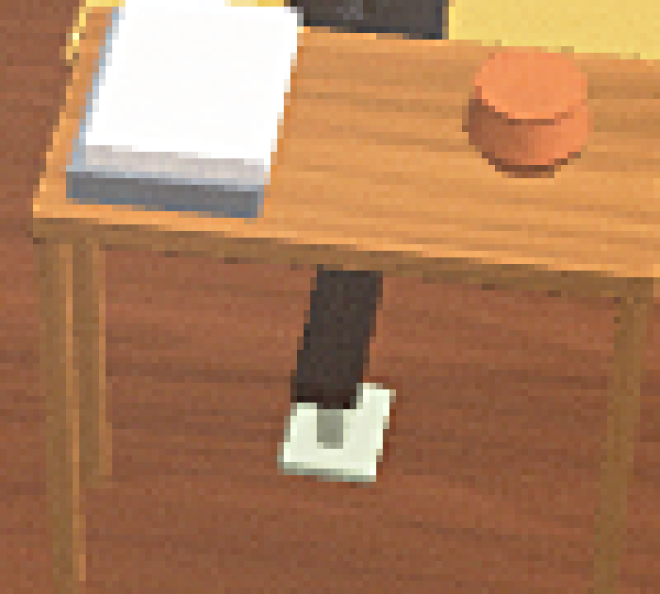

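The crop shows the stick lying level and lengthwise on the rest, end face at about (325,392), centred over the foot at (335,430). Now I retreat and check.

>>> play_rows:
  deltas:
    - {"offset":[0,-5,0],"turn":0,"jaw":0.55}
    - {"offset":[0,-20,0],"turn":0,"jaw":0.55}
    - {"offset":[0,-35,0],"turn":0,"jaw":0.55}
    - {"offset":[0,-35,-20],"turn":0,"jaw":0.55}
    - {"offset":[0,-30,-30],"turn":0,"jaw":0.55}
    - {"offset":[0,0,-35],"turn":0,"jaw":0.55}
    - {"offset":[0,0,-35],"turn":0,"jaw":0.55}
    - {"offset":[0,0,0],"turn":0,"jaw":0.55}
    - {"offset":[0,0,0],"turn":0,"jaw":0.55}

```text
time: 18.38
eef_pos: [0.4245, 0.0065, 0.1821]
tool_rot: [0.002, 0.713, 0.701, 0.002]
ft_force: [-0.2, 0.3, -0.2]
finger_gap: 0.553
grip_force: 0.0
```

```bash
python3 m.py
```

```text
18.3833 [0.42447696 0.00645461 0.18211541] [-0.16665526  0.3468819  -0.22966004] [-0.07 -0.22  1.76 -0.    1.6  -0.05]
t 18.38 psi 1.5539 turn 0.0031 then offset mm [  1.9 104.5 120.1]
stick [ 0.63062465  0.00268761 -0.00448739] 0.08788393970304885
```

The stick hasn't moved since the arm backed off (0.6306, 0.0027), so I hand in.

```bash
python3 -c "
from rig import ticket
print(ticket.close_job())"
```

```text
the job is handed in; nothing more can be done
None
```

The ink stick was in the first box I opened (the right one); it now lies flat, lengthwise and centred to about 2 mm on the ink rest, with the arm clear, and the job is handed in at about 18 s of robot time.

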